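# Swing the hold-down over the ring with a tommy bar

### The arm

A 7-joint arm with a two-finger parallel gripper is mounted at the origin on a cart in front of the work surface, level with it; the furniture and walls round the work are solid. World frame = base frame: x ahead of the robot, y to its left, z up, the work surface at z = 0. Lengths are in mm, angles in rad, forces in N, time in s.
With the tool pointing down it reaches from about 400 to 900 mm from the base axis. Payload 5.6 kg.
Tool frame: the origin (TCP) lies midway between the tips of the shut fingers; the grasp point (between the pads) lies 19 mm behind it; x points along the fingers, y is the direction in which the jaws open and shut, and the axes are right-handed (so a half turn about x gives the same grasp; the last joint's range is limited). The gripper opens to 92 mm and grips with 3 to 60 N. Pads are 20 mm wide; open, the fingers measure 128 mm over their backs; the gripper's body (75 mm by 189 mm) begins 69 mm behind the grasp point.
Start: joints at [-1.282, 0.468, -0.012, 1.603, 0.006, 1.071, -0.056], TCP at [211.776, 614.541, 214.592] pointing down, gripper open.
Joint ranges: [-2.53, 2.53], [-0.31, 2.02], [-1.57, 1.55], [0.28, 2.44], [-1.29, 4.43], [0.15, 1.84], [-2.92, 2.92]. Speed limits (rad/s): [2.57, 2.57, 3.14, 3.14, 3.14, 3.14, 3.14].

### API

Orientations are given as a rotation vector (axis times angle).
In Python, from cell import robot, grip, kin, viewer gives the robot as it stands. Calls block until the motion is done:
- robot.movep(position, orientation): joint-space move of the TCP to a pose.
- robot.servo_line(position, feed=150, rotation=None): straight line of the TCP; rotation=None keeps the orientation; feed is the mean speed in mm/s.
- robot.goto_joints(angles): joint-space move.
- grip(opening, newtons=None): opening from 0.0 (shut) to 1.0 (fully open); newtons is the grip in N (None keeps the last); returns when the fingers have stopped.
- robot.hold(seconds).
- kin.ik(position, orientation): joint angles nearest the present ones, or None.
- robot.observe(): the state.
- viewer.read_camera(name): name is "scene" or "top" or "wrist"; returns the picture (400x640x3 uint8, red, green, blue); there is no depth.
- viewer.camera_info(name): a dict with "camera_matrix" (3x3 intrinsics, pixels), "R" (3x3) and "t" (3): a world point X has camera coordinates R X + t. Camera axes: x right, y down, z forward; pixel columns grow to the right and rows downward; lengths in mm; the calibration is good to about 2 mm. The wrist camera is an equidistant fisheye: a pixel r from the principal point sees the ray r / f radians off the axis. A picture is of the moment at which its call begins: read the wrist's pose just before it. camera_info takes no time and is no camera call; for the wrist camera it gives the pose at the moment of the call.
A pose or a line that the arm cannot do raises robot.IKError and nothing moves.
- robot.job_done(): hands the job in, once; it reports no verdict.
Trained networks look in the newest picture that a camera, given by its name, has taken for a name from the list of things; names that differ only in an ending like _2 or _b are one class to them, and where a whole thing is asked for, a point or a joint stands for the part that bears it (a point fixed in the world has none). Each returns a list of dicts, best first, with "confidence" (0 to 1); they miss things now and then, are a little off and sometimes report something else, mostly with a low value. They report only what shows in the picture. A call takes as long as a camera call. They do not tell look-alikes from the thing itself.
- viewer.silhouettes(name, camera): "mask" (400x640 bool, what is visible of it).
- viewer.pinpoint(name, camera): "at" ([x, y, z] in mm, in the coordinates of the camera as it stood for that picture, good to about 4 mm: a listed point, or the origin of a listed thing).
The state is a dict: "t": time; "joints": joint angles; "joint_velocities": joint speeds; "joint_torque": joint torques, N m; "tcp_pos": TCP position; "tcp_rot": TCP orientation; "contact_force": force on the tool from outside, world axes, zero at the start; "wrist_torque": the same for the moment, N m; "grip_width": opening from 0.0 (shut) to 1.0 (fully open).
Only numpy, scipy, OpenCV 4.12 (cv2) and the standard library are available. Lean on these libraries where they do the work, as an engineer would, in place of code of your own. Each camera call takes 0.05 s, during which the arm holds its last target.

### The job

Lock the dark ring down in its fixture: take the tommy bar from its notched rest, slide it right through the eye of the hold-down screw, and with the bar turn the screw clockwise (seen from above) until its finger lies over the ring, against the stop pin. Then draw the bar out and lay it back across both notches of its rest. Do not push on the fixture or the screw with the gripper itself, and leave the ring in its nest and the puck, bolt and tape roll where they are.

Things in the scene. Friction and masses are not known exactly. Their poses are not given: they have to be found in the camera images.
- tommy_bar: Loose steel bar, 185 mm long, 0.12 kg. Origin on its axis at the shoulder between the dark handle (18 mm diameter, from the origin to 95 mm along -x) and the bright rod (14 mm diameter, to 90 mm along +x, last 7 mm tapered). Centre of mass at x = -14 mm. It starts lying level in the rest, handle on the rest's -x side, origin within 5 mm of the middle of its place. It may roll about its axis.
- bar_tip (a point): The tip of the bar's rod, on its axis (90 mm from the bar's origin).
- bar_rest: Fixed dark rest: base 170 x 60 x 8 mm, two 12 mm thick forks with 90 degree V notches open upwards, at x = -70 mm (handle) and +60 mm (rod); fork tips 61 mm high, 55 mm over all in y. Origin on the worktop below the middle of the bar's place, z up, x along that place. The axis of a bar in the notches is 50 mm above the worktop at y = 0. Between the forks the bar is free from above.
- fixture: Fixed grey steel plate 180 x 110 x 12 mm on the worktop, with the hold-down screw (upright axis at x = -50 mm, y = 0), a round nest (centre x = +28 mm, y = 0, lip 7 mm high) for the ring, and a stop pin, top 42 mm above the worktop, at x = -22 mm, y = -12 mm. Origin under the plate's centre, z up.
- eye_centre (a point): Centre of the steel eye on top of the hold-down screw, on the screw's upright axis, 80 mm above the worktop; turns with the screw. Eye: 37 mm outside diameter, 20 mm thick, with a level 21 mm round hole along this frame's x, open at both ends; z up. The bar has 0.3 rad of play in it to either side. The finger (16 mm wide, 64 mm long, top 40 mm high) points 0.55 rad anticlockwise of this x.
- eye_screw (a joint): Turn of the hold-down screw, rad, growing clockwise seen from above: 0 fully open, 1.1 against the stop with the finger along the fixture's +x, over the ring and 2 mm above it. At value q the eye's x axis is 0.55 - q rad (anticlockwise) from the fixture's x. Starts between 0 and 0.25. Stiff (0.2 N m); stays where it is left.
- work_ring: Dark steel setting ring, 72 mm diameter, 18 mm high, lying loose in the nest of the fixture. Origin at the centre of its underside.
- puck: Bystander: black knob-topped puck, 43 mm diameter, 37 mm high. Origin at the centre of its underside.
- bolt: Bystander: small hexagon-head bolt standing on its head, 17 x 20 x 41 mm. Origin at the centre of its underside.
- tape_roll: Bystander: roll of tape lying flat, 48 mm diameter, 18 mm high. Origin at the centre of its underside.
Mind the look-alikes: they are no part of the job. Of the things that look like the tommy_bar, the larger one is meant.

How it is judged:
By the outcome, as a careful person would: the job done as asked, in the order asked, and still so for the second after the job is handed in, with the robot touching nothing.
It also fails if it takes over 59 s, if anything falls off the work surface, if the arm or the gripper's body presses on something with over 40 N, if the wrist force passes 120 N, or if a joint passes its speed limit or range.

## Working session

There is one attempt and no reset: what is moved stays moved. The work goes in short steps, each a Python script; the robot and the scene stay as the last script left them, time stands still between calls to the robot, and variables do not carry over. Pictures are saved under pics/ and viewed, and the job is handed in when it is done.

```bash
ls; mkdir -p pics; python3 - <<'E'
from cell import robot, grip, kin, viewer
import cv2
for n in ("scene","top","wrist"):
    im=viewer.read_camera(n); cv2.imwrite(f"pics/a_{n}.png",im[:,:,::-1])
    ci=viewer.camera_info(n); print(n,ci)
    for th in ("tommy_bar","bar_tip","bar_rest","fixture","eye_centre","work_ring","puck","bolt","tape_roll"):
        try:
            import numpy as np
            for r in viewer.pinpoint(th,n):
                print(th,round(r["confidence"],2),np.round(np.array(ci["R"]).T@(np.array(r["at"])-np.array(ci["t"])),1))
        except Exception as e: print(th,e)
print(robot.observe())
E
```

```text
pics
scene {'camera_matrix': array([[366.00133701,   0.        , 316.50675325],
       [  0.        , 366.00133701, 202.20344956],
       [  0.        ,   0.        ,   1.        ]]), 'R': array([[ 0.8426741 , -0.53838245,  0.00668551],
       [-0.34495198, -0.54936807, -0.76105378],
       [ 0.4134108 ,  0.63901413, -0.64865434]]), 't': array([-481.99880746,  208.92405373,  825.44178493])}
tommy_bar 0.84 [ 449.5 -295.7   50.2]
tommy_bar 0.71 [ 449.7 -436.7    2.9]
bar_tip 0.87 [ 435.4 -499.9    9.4]
bar_tip 0.69 [ 538.3 -298.1   50.4]
bar_rest 0.8 [ 450.5 -295.4   -5.2]
bar_rest 0.16 [419.9 307.3  -0.7]
fixture 0.94 [595.8   1.1  -1.5]
fixture 0.57 [631.6 299.2  -1.6]
eye_centre 0.63 [546.9  15.1  76.7]
eye_centre 0.27 [ 450.5 -294.1   51. ]
work_ring 0.72 [622.7  -5.   12.2]
puck 0.54 [421.8 308.2  -1.2]
bolt 0.55 [384.8 -64.6   2.9]
tape_roll 0.68 [635.5 299.7   1. ]
top {'camera_matrix': array([[510.54007662,   0.        , 313.29247658],
       [  0.        , 510.54007662, 193.59078302],
       [  0.        ,   0.        ,   1.        ]]), 'R': array([[-1.89029650e-02, -9.9982120
[... 1185 characters left out ...]
1.     9.9]
{'t': 1.5, 'joints': array([-1.28198942,  0.4675249 , -0.01161831,  1.60269711,  0.00603753,
        1.07141274, -0.05632573]), 'joint_velocities': array([ 0.00022773, -0.00018138,  0.00165881,  0.00071147,  0.00035655,
       -0.00145236, -0.00216672]), 'joint_torque': array([ 4.51856170e-05, -5.20417285e+01, -1.22589464e-02, -2.44049639e+01,
       -5.65737602e-02,  1.13687690e-02,  1.83013992e-05]), 'tcp_pos': array([211.78035212, 614.5338914 , 214.577407  ]), 'tcp_rot': array([ 0.26041991,  1.55499826, -0.26044268]), 'contact_force': array([-0.88506263,  0.22118402, -0.70903147]), 'wrist_torque': array([ 0.07008297, -0.00121259,  0.00267428]), 'grip_width': 0.997734590071283}
```

View pictures.

View pics/a_scene.png

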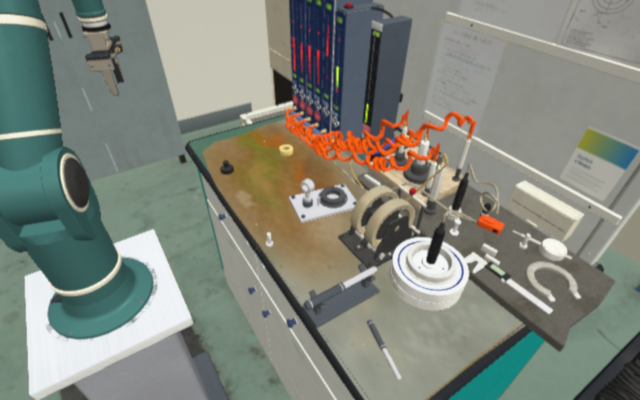

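View pics/a_top.png

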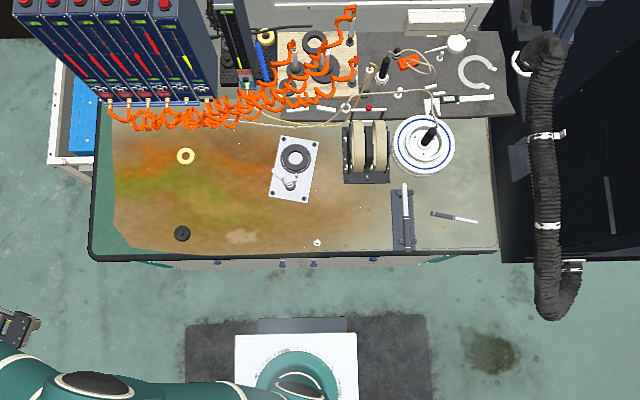

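View pics/a_wrist.png

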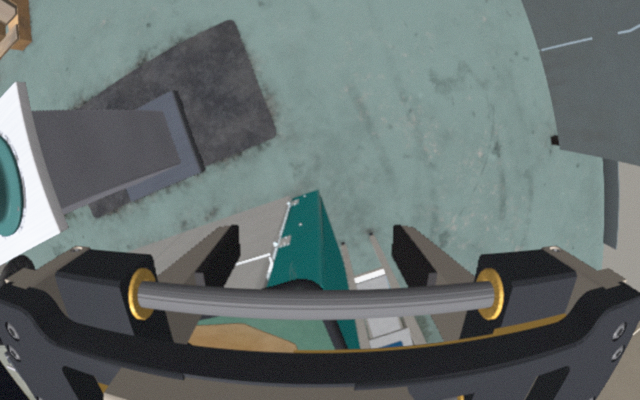

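The candidates for the bar are the one in the rest (scene px 342,288; top px 404,218) and a smaller pen-like bar loose on the worktop (scene px 384,350; top px 455,217). The larger one, in the rest, is meant, with its rod towards world +x. The black vertical handles on the white disc are furniture. Next I'll plan the poses with IK.

```bash
cat > h.py <<'E'
from cell import robot, grip, kin, viewer
import numpy as np, cv2
from scipy.spatial.transform import Rotation as Ro
def rot(th,s=1):
    # tool x down; bar direction th; jaws perpendicular
    x=np.array([0,0,-1.]); y=s*np.array([-np.sin(th),np.cos(th),0]); z=np.cross(x,y)
    return Ro.from_matrix(np.c_[x,y,z]).as_rotvec()
def cam(n):
    c=viewer.camera_info(n); return np.array(c["camera_matrix"]),np.array(c["R"]),np.array(c["t"])
def proj(P,c):
    K,R,t=c; p=R@np.asarray(P,float)+t
    return K[0,0]*p[0]/p[2]+K[0,2],K[1,1]*p[1]/p[2]+K[1,2]
def fproj(P,c):
    K,R,t=c; p=R@np.asarray(P,float)+t
    a=np.arctan2(np.hypot(p[0],p[1]),p[2]); d=p[:2]/np.hypot(p[0],p[1])
    return K[0,0]*a*d+K[:2,2]
def look(tag,names=(),cn="wrist"):
    c=cam(cn); im=viewer.read_camera(cn); cv2.imwrite(f"pics/{tag}.png",im[:,:,::-1])
    for n in names:
        for r in viewer.pinpoint(n,cn): print(tag,n,round(r["confidence"],2),np.round(c[1].T@(np.array(r["at"])-c[2]),1))
    return im,c
E
python3 - <<'E'
from h import *
o=robot.observe(); M=Ro.from_rotvec(o["tcp_rot"]).as_matrix(); print(M.round(3))
K,R,t=cam("wrist"); C=-R.T@t; print("cam",C,"in tool",M.T@(C-o["tcp_pos"]),"fwd tool",M.T@R[2])
for s in (1,-1):
  for p,th in (((417,-296,300),0),((417,-296,31),0),((399,-18,61),.2),((410,-18,61),.2),((470,0,61),.2),((512,80,61),-1.09),((423,137,61),-.79),((430,0,280),0),((430,0,330),0)):
    q=kin.ik(np.array(p,float),rot(th,s)); print(s,p,th,None if q is None else np.round(q,2))
E
```

```text
[[ 0.     0.326  0.945]
 [-0.     0.945 -0.326]
 [-1.    -0.     0.   ]]
cam [147.60792982 636.9503997  386.10949172] in tool [-171.53646826    0.28459093  -67.96333408] fwd tool [ 0.97028907 -0.00193739  0.24194083]
1 (417, -296, 300) 0 [-0.49  0.27  1.26  1.89 -0.28  1.18  2.44]
1 (417, -296, 31) 0 [ 0.1   0.57  0.57  2.09 -0.53  0.62  2.6 ]
1 (399, -18, 61) 0.2 [-0.29  0.32  0.29  2.32 -0.18  0.52  1.91]
1 (410, -18, 61) 0.2 [-0.29  0.34  0.28  2.29 -0.18  0.53  1.91]
1 (470, 0, 61) 0.2 [-0.28  0.41  0.25  2.16 -0.18  0.59  1.87]
1 (512, 80, 61) -1.09 [-0.53  0.49  0.39  2.05 -0.29  0.65  0.53]
1 (423, 137, 61) -0.79 [-0.62  0.38  0.27  2.22 -0.19  0.57  0.57]
1 (430, 0, 280) 0 [-0.62 -0.01  0.55  2.06  0.01  1.09  1.49]
1 (430, 0, 330) 0 [-0.66 -0.07  0.56  1.99  0.04  1.21  1.46]
-1 (417, -296, 300) 0 [-0.53  0.31  1.34  1.89 -0.33  1.2  -0.65]
-1 (417, -296, 31) 0 [ 0.12  0.57  0.54  2.09 -0.5   0.62 -0.56]
-1 (399, -18, 61) 0.2 [-0.82  0.46  0.94  2.35 -0.66  0.62 -0.74]
-1 (410, -18, 61) 0.2 [-0.82  0.48  0.94  2.32 -0.67  0.64 -0.73]
-1 (470, 0, 61) 0.2 [-0.68  0.5   0.74  2.18 -0.56  0.66 -0.91]
-1 (512, 80, 61) -1.09 [-1.13  0.98  1.34  2.09 -1.12  1.11 -1.89]
-1 (423, 137, 61) -0.79 [-1.37  0.86  1.34  2.25 -1.08  1.   -1.71]
-1 (430, 0, 280) 0 [-0.85 -0.03  0.77  2.07  0.02  1.1  -1.66]
-1 (430, 0, 330) 0 [-0.85 -0.09  0.74  1.99  0.06  1.22 -1.7 ]
```

```bash
python3 - <<'E'
from h import *
robot.movep(np.array([500,0,220.]),rot(0.0)); print(robot.observe()["t"])
N=("eye_centre","fixture","work_ring")
look("b1",N)
robot.servo_line(np.array([600,10,190.]),feed=200); print(robot.observe()["t"])
look("b2",N)
print(robot.observe()["contact_force"],robot.observe()["joints"])
E
```

```text
3.9167
b1 eye_centre 0.88 [546.2   7.5  75.9]
b1 eye_centre 0.58 [418.1 306.8  -3.4]
b1 fixture 0.66 [5.956e+02 9.000e-01 4.000e-01]
b1 fixture 0.56 [388.1 -58.9  -0.7]
b1 work_ring 0.64 [622.9  -4.4  16.1]
4.7917
b2 eye_centre 0.9 [544.1   6.4  76.4]
b2 fixture 0.88 [ 5.917e+02 -5.000e-01 -1.000e-01]
b2 work_ring 0.89 [622.3  -5.   18.1]
[-0.08095664  0.15682045  0.18680939] [-0.43333176  0.42737948  0.47135971  1.78009609 -0.22821263  0.98758415
  1.69860438]
```

View pics/b1.png

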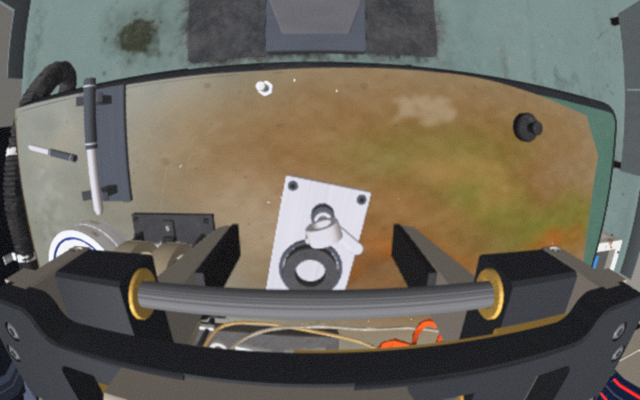

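View pics/b2.png

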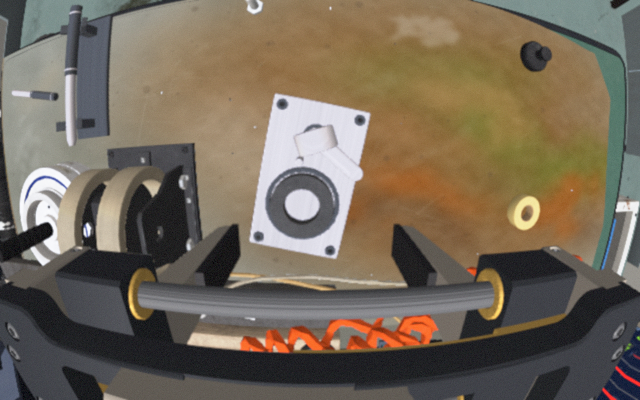

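b1 and b2 show the fixture: plate corners in b2 at about (277,94), (370,112), (339,257), (249,244). The eye is at about (316,138), the finger points to (358,176), and the ring is at (303,205). I'll fit a model and overlay it.

```bash
cat >> h.py <<'E'
def funproj(u,c,z):
    K,R,t=c; d=(np.array(u)-K[:2,2])/K[0,0]; a=np.hypot(*d); v=np.r_[np.sin(a)*d/a,np.cos(a)]
    w=R.T@v; C=-R.T@t; return C+w*(z-C[2])/w[2]
E
python3 - <<'E'
from h import *
import pickle
c=cam("wrist"); im=cv2.imread("pics/b2.png")
# plate mask: bright & low saturation
hsv=cv2.cvtColor(im,cv2.COLOR_BGR2HSV); m=((hsv[...,1]<50)&(hsv[...,2]>150)).astype(np.uint8)
m[:85]=0;m[265:]=0;m[:,:240]=0;m[:,375:]=0
n,l,s,_=cv2.connectedComponentsWithStats(m); k=1+np.argmax(s[1:,4]); m=(l==k).astype(np.uint8)
cs=max(cv2.findContours(m,0,1)[0],key=cv2.contourArea)[:,0]
P=np.array([funproj(p,c,12)[:2] for p in cs.astype(float)])
r=cv2.minAreaRect(P.astype(np.float32)); print(r); print("screw axis hull")
for corner in [(277,94),(370,112),(339,257),(249,244)]: print(funproj(np.array(corner,float),c,12).round(1))
(cx,cy),_,_=r
# silhouettes
for n in ("eye_screw","work_ring","fixture"):
    rs=viewer.silhouettes(n,"wrist")
    print(n,[(round(q["confidence"],2),q["mask"].sum()) for q in rs])
    if rs: np.save(f"m_{n}.npy",rs[0]["mask"])
pickle.dump(c,open("c_b2.pkl","wb"))
E
```

```text
((596.7470703125, 2.1033401489257812), (117.80272674560547, 182.32810974121094), 78.07894134521484)
screw axis hull
[497.8 -33.4  12. ]
[517.9  71.2  12. ]
[693.2  38.8  12. ]
[676.5 -72.7  12. ]
eye_screw [(0.55, np.int64(1531))]
work_ring [(0.82, np.int64(2406))]
fixture [(0.56, np.int64(11954))]
```

```bash
cat > ov.py <<'E'
from h import *
import pickle
c=pickle.load(open("c_b2.pkl","rb")); im=cv2.imread("pics/b2.png")
hsv=cv2.cvtColor(im,cv2.COLOR_BGR2HSV)
# edge points of plate by fitting lines in world (z=12): collect contour pts and optimise rect 180x110
m=((hsv[...,1]<50)&(hsv[...,2]>150)).astype(np.uint8)
m[:85]=0;m[265:]=0;m[:,:240]=0;m[:,375:]=0
n,l,s,_=cv2.connectedComponentsWithStats(m); k=1+np.argmax(s[1:,4]); m=(l==k).astype(np.uint8)
cs=max(cv2.findContours(m,0,1)[0],key=cv2.contourArea)[:,0]
P=np.array([funproj(p,c,12)[:2] for p in cs.astype(float)])
from scipy.optimize import least_squares
def res(p):
    x,y,a=p; d=P-[x,y]; u=d@[np.cos(a),np.sin(a)]; v=d@[-np.sin(a),np.cos(a)]
    e=np.maximum(abs(u)-90,abs(v)-55); return e
f=least_squares(res,[596,1,-.2],loss="soft_l1",f_scale=1.5); x,y,a=f.x; print("fixture",f.x,"med",np.median(abs(res(f.x))))
E_=np.array([x-50*np.cos(a),y-50*np.sin(a)]); print("eye",E_, "ring",x+28*np.cos(a),y+28*np.sin(a))
q=0.15
import sys
q=float(sys.argv[1]) if len(sys.argv)>1 else q
S=4; x0,y0=235,80
big=cv2.resize(im[80:270,235:385],None,fx=S,fy=S,interpolation=cv2.INTER_CUBIC)
def W(u,v,z): return [x+u*np.cos(a)-v*np.sin(a),y+u*np.sin(a)+v*np.cos(a),z]
def poly(pts,col):
    pp=np.array([(fproj(p,c)-[x0,y0]+.5)*S for p in pts]).astype(np.int32); cv2.polylines(big,[pp],True,col,1)
poly([W(*p,12) for p in ((-90,-55),(90,-55),(90,55),(-90,55))],(0,0,255))
b=0.55-q
def E(u,v,z,an): return W(-50+u*np.cos(an)-v*np.sin(an),u*np.sin(an)+v*np.cos(an),z)
for s_ in (-10,10): poly([E(s_,18.5*np.cos(t),80+18.5*np.sin(t),b) for t in np.linspace(0,6.28,40)],(255,0,0))
for s_ in (-10,10): poly([E(s_,10.5*np.cos(t),80+10.5*np.sin(t),b) for t in np.linspace(0,6.28,40)],(255,255,0))
poly([E(u,v,40,b+.55) for u,v in ((0,-8),(64,-8),(64,8),(0,8))],(0,200,0))
t=np.linspace(0,6.28,60); poly([W(28+36*np.cos(k),36*np.sin(k),31) for k in t],(255,0,255))
cv2.imwrite(sys.argv[2],big)
E
python3 ov.py 0.1 pics/ov1.png
```

```text
fixture [ 5.96030170e+02 -7.50485906e-01 -2.04062658e-01] med 0.3150960196526569
eye [547.06760126   9.38198187] ring 623.4492078464584 -6.424667859205314
```

View pics/ov1.png

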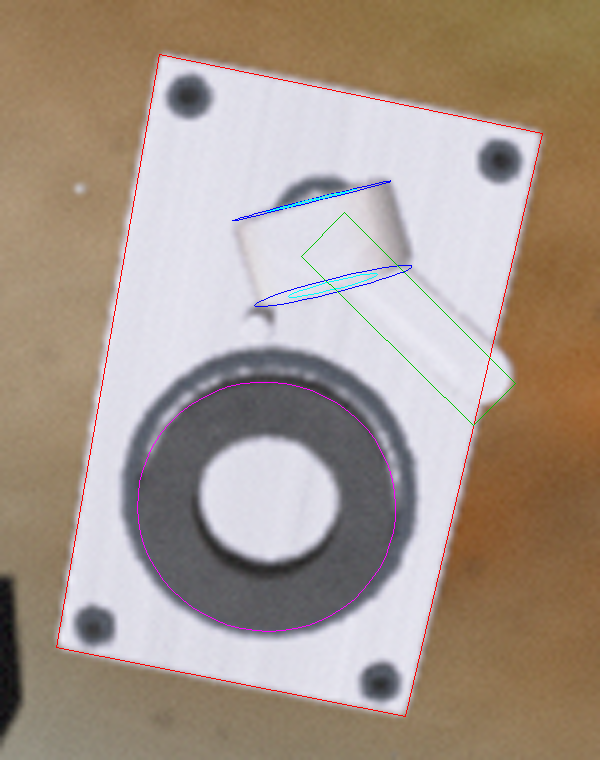

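```bash
python3 ov.py 0.03 pics/ov2.png
```

```text
fixture [ 5.96030170e+02 -7.50485906e-01 -2.04062658e-01] med 0.3150960196526569
eye [547.06760126   9.38198187] ring 623.4492078464584 -6.424667859205314
```

View pics/ov2.png

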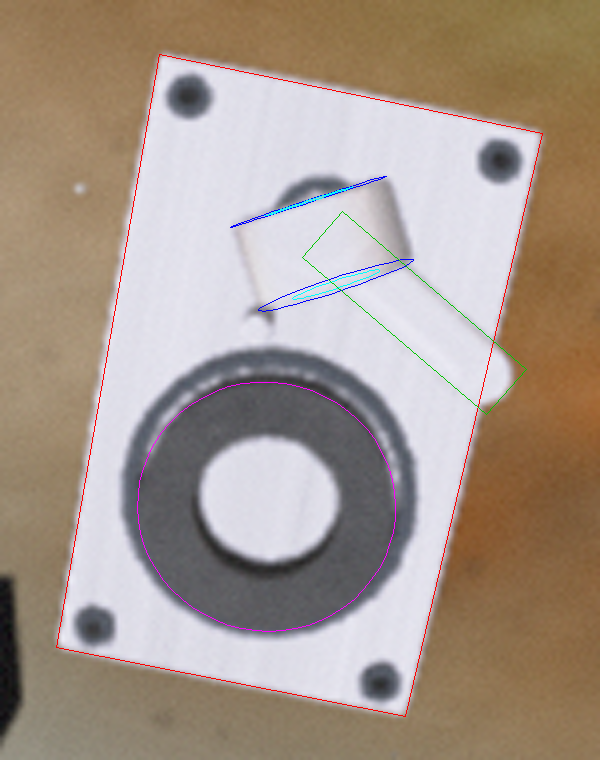

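Plate, ring and eye fit the overlay well: eye axis at (547.1, 9.4), fixture yaw −0.204, q≈0.04. Now the bar, from two wrist positions.

```bash
python3 - <<'E'
from h import *
import pickle
N=("tommy_bar","bar_tip","bar_rest")
robot.servo_line(np.array([440,-40,250.]),feed=300)
robot.servo_line(np.array([450,-290,230.]),feed=300,rotation=rot(0))
print(robot.observe()["t"]); _,c=look("d1",N); pickle.dump(c,open("c_d1.pkl","wb"))
robot.servo_line(np.array([500,-296,180.]),feed=200); print(robot.observe()["t"],robot.observe()["joints"])
_,c=look("d2",N); pickle.dump(c,open("c_d2.pkl","wb"))
E
```

```text
6.8667
d1 tommy_bar 0.65 [ 446.7 -297.5   48.6]
d1 tommy_bar 0.65 [ 447.3 -440.     6.7]
d1 bar_tip 0.97 [ 435.3 -503.9    7.5]
d1 bar_tip 0.91 [ 537.4 -292.1   47.8]
d1 bar_rest 0.73 [ 449.7 -297.6    2.2]
7.575 [-0.02580212  0.43843866  0.65233205  1.84288364 -0.31751601  0.96711991
  2.33491293]
d2 tommy_bar 0.69 [ 443.8 -299.7   47.7]
d2 tommy_bar 0.64 [ 445.2 -437.     8.9]
d2 bar_tip 0.84 [ 536.6 -293.4   48.3]
d2 bar_tip 0.58 [ 434.5 -500.1   11.7]
d2 bar_tip 0.33 [542.2   7.5  77.6]
d2 bar_rest 0.67 [ 451.2 -294.1    2.2]
```

View pics/d2.png

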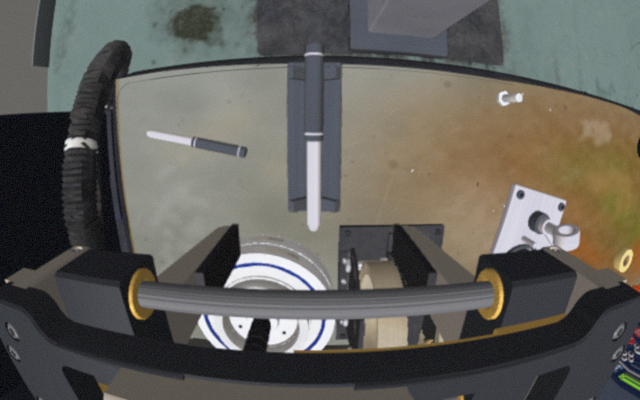

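View pics/d1.png

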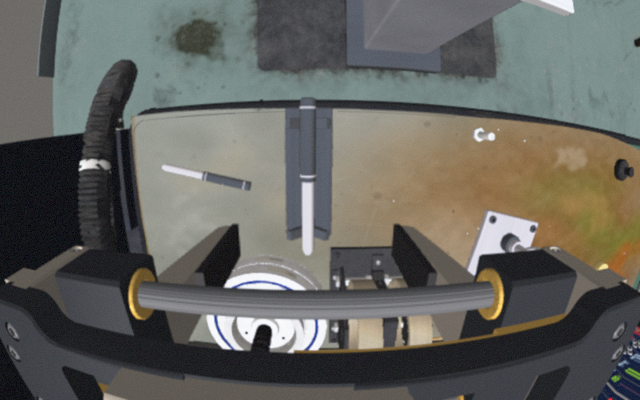

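```bash
python3 - <<'E'
from h import *
import pickle
big=[]
for n,(y0,y1,x0,x1) in (("d1",(90,265,270,350)),("d2",(38,240,270,360))):
    im=cv2.imread(f"pics/{n}.png")[y0:y1,x0:x1]; big.append(cv2.resize(im,None,fx=580/(y1-y0),fy=580/(y1-y0),interpolation=cv2.INTER_CUBIC))
cv2.imwrite("pics/dcrop.png",np.hstack(big))
c=pickle.load(open("c_d2.pkl","rb"));c1=pickle.load(open("c_d1.pkl","rb"))
print(big[0].shape,big[1].shape)
for y0_,cc in ((49,c1),(49,c)): pass
for f in [0,-95,90,-70,60]:
    print(f,[np.round(fproj([449+f,-296,50],k),1) for k in (c1,c)])
E
```

```text
(580, 265, 3) (580, 258, 3)
0 [array([309.3, 181.5]), array([315.8, 141.3])]
-95 [array([309.3,  98.4]), array([315.8,  45.5])]
90 [array([309.6, 253.5]), array([315.7, 229.4])]
-70 [array([309.3, 120.4]), array([315.8,  70. ])]
60 [array([309.5, 230.7]), array([315.7, 201.2])]
```

View pics/dcrop.png

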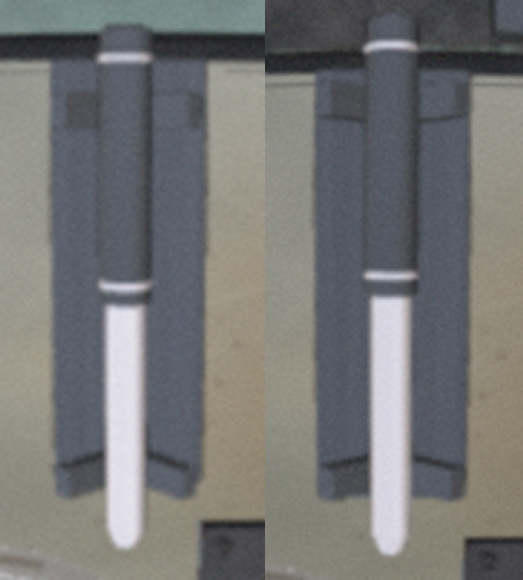

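```bash
python3 - <<'E'
from h import *
import pickle
from scipy.optimize import least_squares
cs=[pickle.load(open(f"c_{k}.pkl","rb")) for k in ("d1","d2")]
obs={0:[(307.7,181.4),(313.9,140.4)],90:[(307.7,255.7),(313.2,231)],-95:[(307.7,97.2),(313.9,42.9)]}
for k,o in obs.items():
    f=least_squares(lambda p:np.r_[tuple(fproj(p,c)-u for c,u in zip(cs,o))],[449+k,-296,50]); print(k,f.x.round(1),f.cost)
    print([funproj(u,c,50)[:2].round(1) for c,u in zip(cs,o)])
def r(p):
    d=np.array([np.cos(p[3]),np.sin(p[3]),0]); return np.r_[tuple(fproj(p[:3]+k*d,c)-u for k,o in obs.items() for c,u in zip(cs,o))]
f=least_squares(r,[449,-296,50,0]); print(f.x,f.fun.round(1))
# rest base corners, d1 crop & d2 crop (front base corners / sides, z=8)
for c,pts in ((cs[0],[(270+50/3.314,90+62/3.314),(270+205/3.314,90+62/3.314),(270+57/3.314,90+497/3.314),(270+195/3.314,90+497/3.314)]),(cs[1],[(270+52/2.871,38+72/2.871),(270+205/2.871,38+72/2.871),(270+55/2.871,38+498/2.871),(270+197/2.871,38+498/2.871)])):
    P=[funproj(p,c,8)[:2].round(1) for p in pts]; print(P,np.mean(P,0))
E
```

```text
0 [ 447.9 -297.8   55.3] 6.435899886727897e-05
[array([ 448.9, -297.9]), array([ 448.1, -297.8])]
90 [ 536.4 -298.3   62.2] 0.042147312211826916
[array([ 542. , -298.4]), array([ 540.8, -298.6])]
-95 [ 353.2 -297.7   57.1] 0.007353143876964113
[array([ 352.6, -297.8]), array([ 351.3, -297.8])]
[ 4.48058142e+02 -2.97932037e+02  5.73635932e+01 -3.84545305e-03] [-0.2  0.5 -0.2  0.3 -0.1 -0.5  0.3 -0.1 -0.  -0.2  0.2 -0.2]
[array([ 363.4, -327.3]), array([ 363.5, -268.6]), array([ 537.8, -327.4]), array([ 537.5, -270.7])] [ 450.55 -298.5 ]
[array([ 363.3, -326.4]), array([ 363.4, -267.9]), array([ 532. , -326.8]), array([ 532. , -269.6])] [ 447.675 -297.675]
```

The bar's shoulder is at about (448.5, −297.8) at z=50, with yaw ≈ 0 (px 314,140 in d2), and the close crop confirms the larger bar in the notched rest. My two-view height reads 55–57 mm over a short baseline, while the networks give 48–50. Going in to grasp.

```bash
python3 - <<'E'
from h import *
th=-0.005
robot.servo_line(np.array([416.5,-297.6,130.]),feed=250,rotation=rot(th))
robot.servo_line(np.array([416.5,-297.6,31.]),feed=120)
o=robot.observe(); print(o["t"],o["tcp_pos"],o["contact_force"])
print(grip(0.0,50)); o=robot.observe(); print(o["t"],o["grip_width"]*92,o["contact_force"],o["wrist_torque"])
look("e0",cn="scene")
robot.servo_line(np.array([416.5,-297.6,34.]),feed=30); o=robot.observe(); print(o["contact_force"],o["wrist_torque"])
robot.servo_line(np.array([416.5,-297.6,130.]),feed=200); robot.hold(.1);o=robot.observe(); print(o["t"],o["contact_force"],o["wrist_torque"],o["joints"])
for n in ("scene","top","wrist"): look("e1_"+n,("bar_tip","tommy_bar"),n)
E
```

```text
9.2917 [ 416.97542757 -297.99787173   31.5026124 ] [1.19226475 0.22082886 1.3672379 ]
False
10.4167 16.712247632271687 [-0.07762261 -1.98555257 -0.34491465] [-0.19914185 -0.01426917 -0.02776281]
[ 0.07246265  0.03981667 -1.8731231 ] [0.06175627 0.03125184 0.01710706]
11.45 [ 0.82360139 -0.1299349  -1.07117144] [ 0.00252434  0.01377321 -0.02661586] [ 0.02290518  0.39768791  0.65252389  2.04575582 -0.33176753  0.80450102
  2.43789529]
e1_scene bar_tip 0.82 [ 535.3 -297.   145.6]
e1_scene bar_tip 0.67 [ 434.4 -498.4    6.4]
e1_scene tommy_bar 0.75 [ 449.3 -436.     1.4]
e1_top bar_tip 0.73 [546.   11.8  80.6]
e1_top bar_tip 0.62 [ 538.9 -294.1  144.9]
e1_top bar_tip 0.5 [ 437.3 -500.5    2.9]
e1_wrist bar_tip 0.71 [ 436.1 -499.9    9.9]
e1_wrist tommy_bar 0.59 [ 450.6 -440.1    6. ]
```

```bash
python3 - <<'E'
import cv2,numpy as np
a=cv2.imread("pics/e0.png")[220:340,270:430];b=cv2.imread("pics/e1_scene.png")[180:300,270:430]
cv2.imwrite("pics/e_crop.png",cv2.resize(np.vstack([a,b]),None,fx=2.4,fy=2.4,interpolation=2))
E
```

```text
(no output)
```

View pics/e_crop.png

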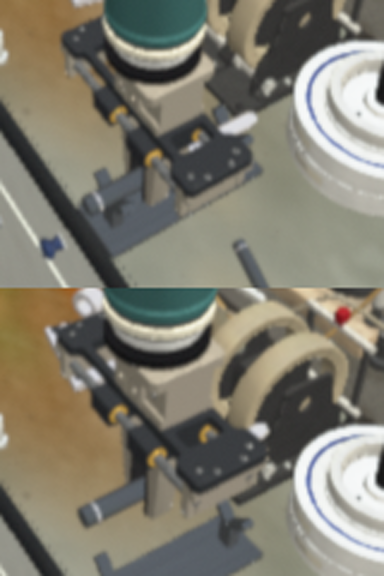

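View pics/e1_wrist.png

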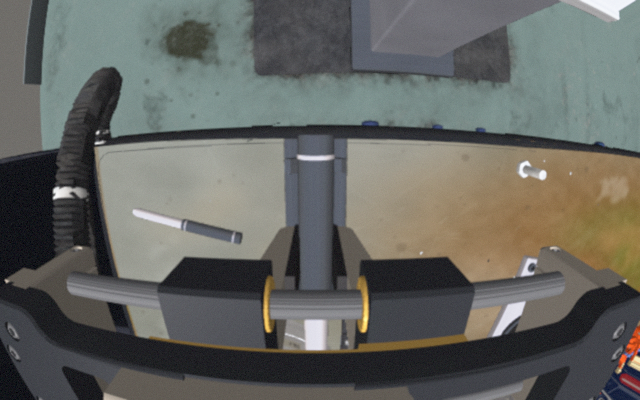

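The bar is held and level: e1_scene shows it clear of the rest, with the tip by the networks at about (536, −296, 145). Moving in front of the eye.

```bash
cat >> h.py <<'E'
EYE=np.array([547.1,9.4]); G=32.0   # grasp distance behind bar origin
def tcp(th,dtip,z=61.5,off=0.0):
    "TCP for bar with yaw th, axis through eye (lateral off), tip dtip past the eye centre"
    u=np.array([np.cos(th),np.sin(th)]); n=np.array([-u[1],u[0]])
    return np.r_[EYE+u*(dtip-90-G)+n*off,z]
E
python3 - <<'E'
from h import *
import pickle
robot.servo_line(np.array([390,-160,150.]),feed=300,rotation=rot(0.1))
th=0.28
p=tcp(th,-22,z=130); print(p)
robot.servo_line(p,feed=300,rotation=rot(th)); print(robot.observe()["t"])
p=tcp(th,-22); robot.servo_line(p,feed=150); robot.hold(.15)
o=robot.observe(); print(o["t"],p,o["tcp_pos"],o["contact_force"],o["joints"].round(2))
for n in ("scene","top","wrist"):
    _,c=look("f1_"+n,("bar_tip","eye_centre"),n); pickle.dump(c,open(f"c_f1_{n}.pkl","wb"))
ims=[]
for n,(u,v) in (("scene",(305,188)),("top",(290,185))):
    im=cv2.imread(f"pics/f1_{n}.png")[v-35:v+35,u-40:u+40]; ims.append(cv2.resize(im,None,fx=5,fy=5,interpolation=2))
cv2.imwrite("pics/f1_crop.png",np.hstack(ims))
E
```

```text
[408.70801688 -30.39521339 130.        ]
13.1167
13.875 [408.70801688 -30.39521339  61.5       ] [409.58642302 -30.69753663  62.40913608] [-0.12319967  0.25047278 -1.10117324] [-0.4   0.35  0.45  2.3  -0.29  0.54  2.13]
f1_scene bar_tip 0.61 [ 434.2 -498.1    8.2]
f1_scene eye_centre 0.55 [544.9  11.7  75.5]
f1_top bar_tip 0.51 [ 436.8 -501.2    8.2]
f1_top eye_centre 0.55 [548.6  12.6  82.8]
f1_wrist eye_centre 0.56 [ 452.2 -293.4   -3.3]
```

View pics/f1_crop.png

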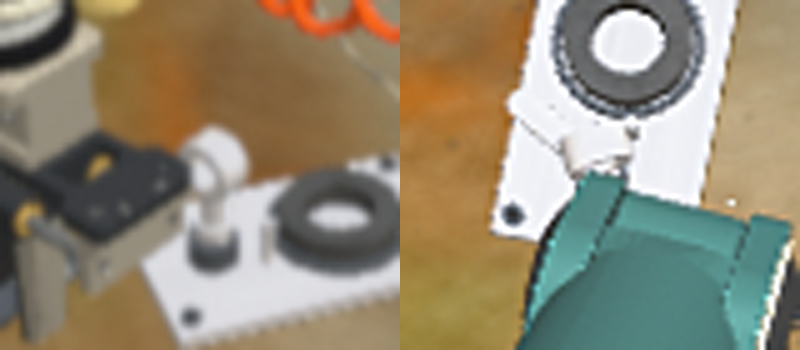

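View pics/f1_wrist.png

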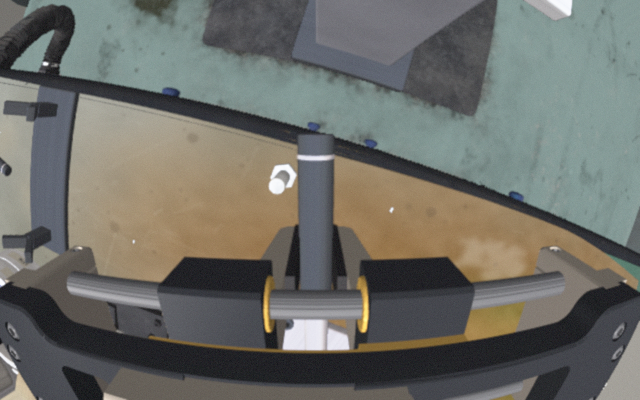

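```bash
cat >> h.py <<'E'
def st(msg=""):
    o=robot.observe(); print(msg,round(o["t"],2),o["tcp_pos"].round(1),"F",o["contact_force"].round(1),"M",o["wrist_torque"].round(2),"g",round(o["grip_width"]*92,1)); return o
E
python3 - <<'E'
from h import *
for i in range(3): st(); robot.hold(.05)
th=0.28
for d in (-16,-11,-6,-1,4,10,16,22):
    robot.servo_line(tcp(th,d,z=61.0),feed=60); o=st(d)
    if np.linalg.norm(o["contact_force"])>8: break
E
```

```text
14.32 [408.7 -30.3  61.6] F [ 0.3  0.3 -2. ] M [ 0.06  0.   -0.03] g 16.9
 14.38 [408.7 -30.3  61.5] F [-0.3  0.1 -1. ] M [0.05 0.05 0.01] g 16.8
 14.43 [408.7 -30.4  61.5] F [ 0.4 -0.7 -0.9] M [0.05 0.04 0.01] g 16.7
-16 14.72 [415.  -28.6  61. ] F [-0.9  0.7 -0.5] M [ 0.02 -0.    0.01] g 16.6
-11 14.97 [419.7 -27.3  61. ] F [ 0.4  0.2 -1.6] M [ 0.07  0.07 -0.04] g 16.6
-6 15.22 [424.5 -25.9  61. ] F [ 0.5 -0.4 -1.8] M [ 0.03  0.12 -0.01] g 16.8
-1 15.47 [429.3 -24.5  61. ] F [ 0.5  0.8 -1.5] M [ 0.03  0.03 -0.04] g 16.6
4 15.72 [434.1 -23.2  61. ] F [-0.5 -0.1 -1. ] M [ 0.04  0.05 -0.02] g 17.0
10 15.97 [439.9 -21.4  61. ] F [ 0.9  0.  -0.4] M [ 0.04  0.02 -0.04] g 16.7
16 16.23 [445.6 -19.8  61. ] F [-0.7  0.  -1.7] M [-0.   -0.   -0.01] g 16.8
22 16.48 [451.4 -18.1  61. ] F [ 0.  -0.9 -1.6] M [ 0.02  0.01 -0.04] g 16.9
```

```bash
python3 - <<'E'
from h import *
th=0.28
robot.servo_line(tcp(th,45,z=61.0),feed=80); st(45)
look("g_scene",cn="scene"); look("g_top",cn="top")
ims=[]
for n,(u,v) in (("scene",(315,190)),("top",(290,175))):
    im=cv2.imread(f"pics/g_{n}.png")[v-35:v+35,u-40:u+40]; ims.append(cv2.resize(im,None,fx=5,fy=5,interpolation=2))
cv2.imwrite("pics/g_crop.png",np.hstack(ims))
E
```

```text
45 16.92 [473.  -11.9  60.8] F [-0.4 -0.4 -1.9] M [-0.    0.04 -0.02] g 16.7
```

View pics/g_crop.png

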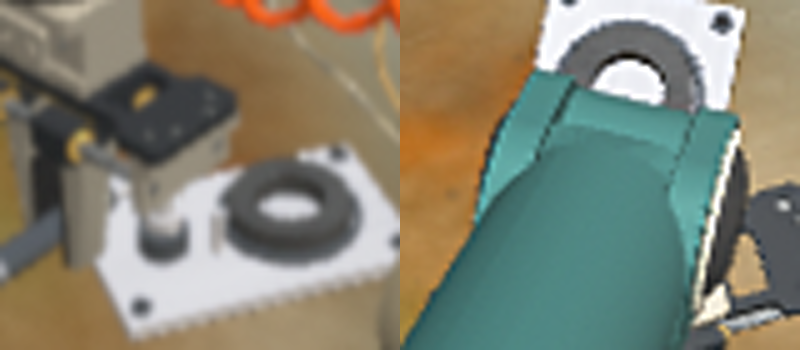

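```bash
python3 - <<'E'
from h import *
for th in np.arange(0.2,-0.66,-0.08):
    robot.servo_line(tcp(th,45,z=61.0),feed=50,rotation=rot(th)); o=st(round(th,2))
    if np.linalg.norm(o["contact_force"])>30 or abs(o["wrist_torque"][2])>1.2: print("stop");break
look("h_scene",cn="scene"); look("h_wrist"); look("h_top",cn="top")
ims=[]
for n,(u,v) in (("scene",(315,190)),("top",(290,175))):
    im=cv2.imread(f"pics/h_{n}.png")[v-35:v+35,u-40:u+40]; ims.append(cv2.resize(im,None,fx=5,fy=5,interpolation=2))
cv2.imwrite("pics/h_crop.png",np.hstack(ims))
E
```

```text
0.2 17.29 [471.2  -5.8  60.9] F [ 0.5  0.2 -1.2] M [ 0.04 -0.   -0.  ] g 16.7
0.12 17.57 [4.706e+02 1.000e-01 6.100e+01] F [-0.3  0.3 -0.7] M [0.04 0.06 0.01] g 16.7
0.04 17.84 [470.2   6.1  61. ] F [-0.1  0.1 -0.8] M [ 0.05 -0.01  0.02] g 16.8
-0.04 18.12 [470.4  12.1  61.1] F [ 0.6  0.3 -1.1] M [ 0.1  -0.06  0.08] g 16.9
-0.12 18.39 [470.8  18.   61. ] F [ 1.   0.  -1.4] M [-0.12 -0.13  0.05] g 16.6
-0.2 18.67 [471.7  24.1  61. ] F [ 0.4 -1.2 -1. ] M [-0.21 -0.08  0.1 ] g 16.8
-0.28 18.94 [473.1  30.2  61. ] F [ 0.2 -1.7 -1.2] M [-0.28 -0.09  0.06] g 16.9
-0.36 19.22 [475.   36.1  61. ] F [ 1.3 -1.  -1.7] M [-0.35 -0.13  0.06] g 17.0
-0.44 19.49 [477.4  41.7  61. ] F [ 0.5 -2.4 -1. ] M [-0.35 -0.12  0.05] g 16.9
-0.52 19.77 [480.2  47.2  61. ] F [ 0.4 -2.1 -1.8] M [-0.44 -0.15  0.04] g 16.9
-0.6 20.04 [483.4  52.4  60.9] F [ 0.7 -2.5 -0.3] M [-0.49 -0.19 -0.03] g 16.7
```

View pics/h_crop.png

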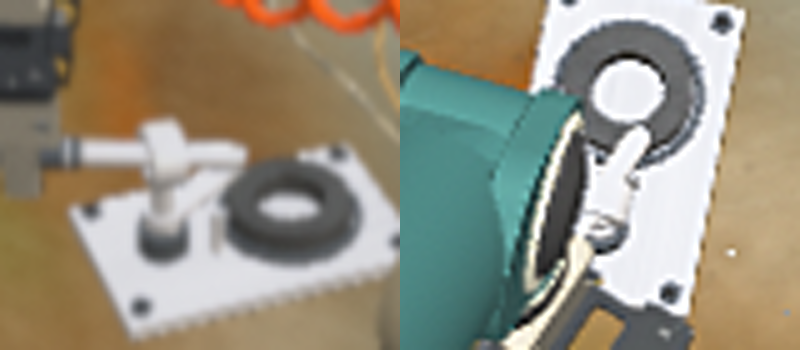

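View pics/h_wrist.png

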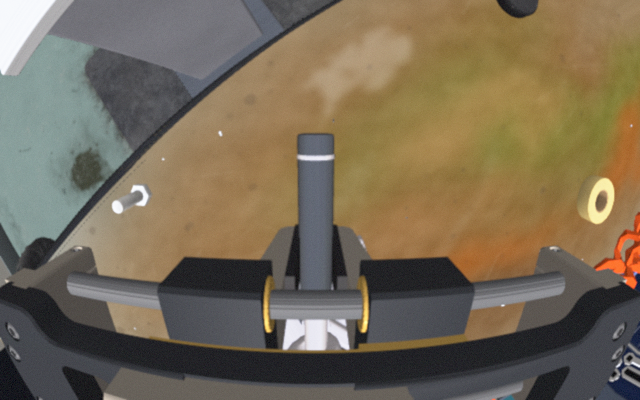

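The scene crop shows the rod right through the eye (tip at about px 245,155 in the crop), and the finger has swung towards the ring. Continuing to the stop.

```bash
python3 - <<'E'
from h import *
th=-0.6
while th>-1.3:
    th-=0.08 if th>-0.9 else 0.03
    robot.servo_line(tcp(th,45,z=61.0),feed=50,rotation=rot(th)); o=st(round(th,2))
    if np.linalg.norm(o["contact_force"][:2])>7 : print("stop");break
robot.hold(.1); st()
look("i_scene",cn="scene"); look("i_top",cn="top")
ims=[]
for n,(u,v) in (("scene",(315,190)),("top",(290,175))):
    im=cv2.imread(f"pics/i_{n}.png")[v-35:v+35,u-40:u+40]; ims.append(cv2.resize(im,None,fx=5,fy=5,interpolation=2))
cv2.imwrite("pics/i_crop.png",np.hstack(ims))
E
```

```text
-0.68 20.47 [487.1  57.5  60.9] F [ 0.4 -3.3 -2.3] M [-0.55 -0.14  0.02] g 16.5
-0.76 20.74 [491.1  62.   60.9] F [ 0.5 -2.8 -0.4] M [-0.65 -0.07  0.01] g 16.5
-0.84 21.02 [495.4  66.4  60.9] F [ 0.2 -2.2 -1. ] M [-0.6  -0.09 -0.  ] g 16.7
-0.92 21.29 [500.1  70.3  60.9] F [ 0.5 -2.4 -0.1] M [-0.74 -0.13 -0.01] g 17.0
-0.95 21.54 [502.   71.7  61. ] F [ 0.4 -3.4 -1.2] M [-0.85  0.02  0.04] g 16.6
-0.98 21.79 [504.   73.1  60.9] F [-0.1 -3.8 -0.7] M [-0.94  0.05 -0.07] g 16.4
-1.01 22.04 [506.   74.4  60.9] F [-0.1 -4.2 -1.2] M [-1.01  0.09 -0.06] g 16.6
-1.04 22.29 [508.   75.6  60.9] F [-0.6 -4.6 -0.5] M [-1.04  0.11 -0.02] g 17.0
-1.07 22.54 [510.   76.8  61. ] F [-0.  -4.6 -1.1] M [-1.08  0.13 -0.02] g 17.1
-1.1 22.79 [512.1  77.9  60.9] F [ 0.1 -4.8 -1. ] M [-1.13  0.18 -0.05] g 16.7
-1.13 23.04 [514.1  78.9  61. ] F [ 0.1 -5.3  0. ] M [-1.1   0.14 -0.03] g 16.5
-1.16 23.29 [515.7  79.6  60.8] F [-2.  -6.9 -0.8] M [-1.34  0.43  0.07] g 16.8
stop
 23.39 [515.7  79.6  60.8] F [-2.6 -5.4 -0.6] M [-1.24  0.37  0.09] g 16.2
```

View pics/i_crop.png

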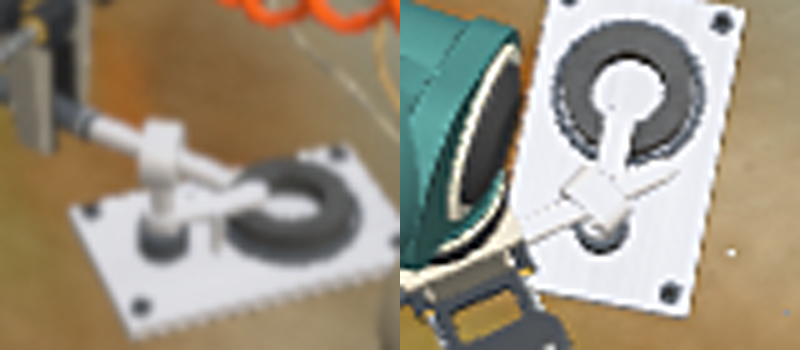

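```bash
python3 - <<'E'
from h import *
th=-1.16
while th>-1.3:
    th-=0.025
    robot.servo_line(tcp(th,45,z=61.0),feed=50,rotation=rot(th)); robot.hold(.05); o=st(round(th,3))
    if np.linalg.norm(o["contact_force"][:2])>14 : print("stop");break
look("j_scene",cn="scene"); look("j_top",cn="top")
ims=[]
for n,(u,v) in (("scene",(315,190)),("top",(290,175))):
    im=cv2.imread(f"pics/j_{n}.png")[v-35:v+35,u-40:u+40]; ims.append(cv2.resize(im,None,fx=5,fy=5,interpolation=2))
cv2.imwrite("pics/j_crop.png",np.hstack(ims))
E
```

```text
-1.185 23.79 [516.9  80.1  60.7] F [-3.3 -6.6 -0.2] M [-1.46  0.64  0.18] g 16.4
-1.21 24.09 [518.2  80.6  60.6] F [-4.1 -6.4 -0.1] M [-1.56  0.85  0.26] g 17.0
-1.235 24.39 [519.3  81.1  60.4] F [-5.9 -7.9 -0.1] M [-1.73  1.2   0.37] g 16.9
-1.26 24.69 [520.4  81.5  60.2] F [-7.9 -7.1  2. ] M [-1.74  1.49  0.57] g 16.4
-1.285 24.99 [521.4  81.8  60. ] F [-8.9 -7.2  2.4] M [-1.97  1.91  0.72] g 16.9
-1.31 25.29 [522.3  82.2  59.8] F [-10.6  -7.8   3.7] M [-2.05  2.23  0.84] g 16.9
```

View pics/j_crop.png

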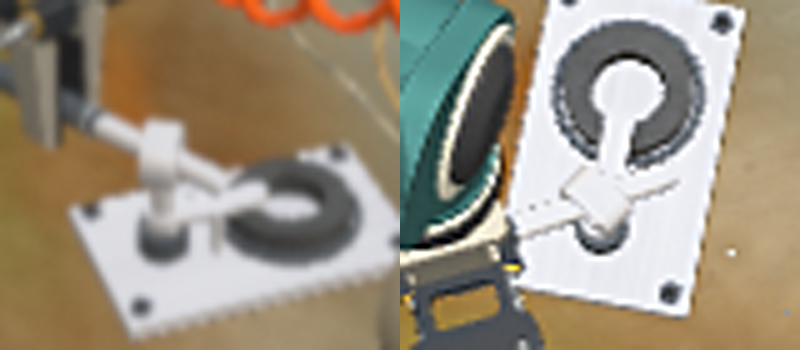

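The finger lies along the fixture's x over the ring. It did not move between frames i and j while the moment climbed, so it is against the stop. Now unloading to the middle of the play and withdrawing.

```bash
python3 - <<'E'
from h import *
for th in (-1.2,-1.1,-1.0,-0.9,-0.85):
    robot.servo_line(tcp(th,45,z=61.0),feed=60,rotation=rot(th)); st(th)
look("k_top",cn="top");look("k_scene",cn="scene")
for d in (30,15,0,-12,-28):
    robot.servo_line(tcp(th,d,z=61.0),feed=100); o=st(d)
    if np.linalg.norm(o["contact_force"])>12: print("stop");break
look("l_scene",cn="scene"); look("l_top",cn="top"); look("l_wrist")
ims=[]
for n,(u,v) in (("k_scene",(315,190)),("l_scene",(315,190)),("l_top",(290,175))):
    im=cv2.imread(f"pics/{n}.png")[v-35:v+35,u-40:u+40]; ims.append(cv2.resize(im,None,fx=3.3,fy=3.3,interpolation=2))
cv2.imwrite("pics/l_crop.png",np.hstack(ims))
E
```

```text
-1.2 25.68 [516.9  82.2  60.5] F [-5.7 -2.7 -0.4] M [-0.58  1.3   0.28] g 16.7
-1.1 25.96 [511.7  79.5  61. ] F [-2.8  0.7 -1.3] M [-0.02  0.67 -0.13] g 16.9
-1.0 26.23 [506.3  74.9  61.3] F [-0.8  0.  -1.5] M [-0.03  0.31 -0.04] g 17.0
-0.9 26.51 [500.2  70.2  61.3] F [ 0.5  0.2 -1.7] M [-0.02  0.   -0.03] g 16.6
-0.85 26.76 [496.9  67.6  61.1] F [-0.4  0.4 -1.1] M [-0.01 -0.01  0.02] g 16.4
30 27.16 [486.2  79.2  60.9] F [-0.6 -0.1 -1.2] M [-0.09  0.    0.02] g 16.4
15 27.46 [476.5  90.   61. ] F [-0.1  0.  -1.6] M [ 0.01 -0.01 -0.  ] g 16.9
0 27.76 [466.8 101.1  61. ] F [ 0.8 -0.3 -1.3] M [0.01 0.02 0.03] g 16.6
-12 28.02 [458.8 110.   61. ] F [ 0.8 -0.1 -1.4] M [-0.04 -0.01  0.02] g 16.8
-28 28.33 [448.2 122.2  61. ] F [ 0.4 -0.2 -1.3] M [-0.04  0.02  0.02] g 16.8
```

View pics/l_crop.png

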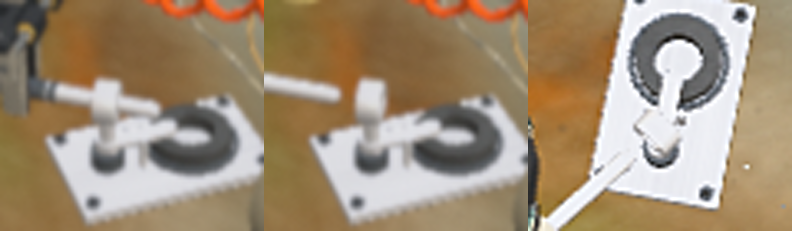

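View pics/l_scene.png

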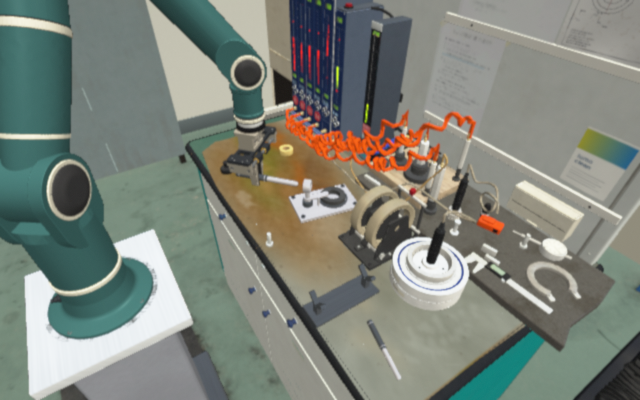

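The bar is out. In the crops the rod tip is clear of the eye, the finger is still over the ring and the bar yaw has held at about −0.84. Returning it to the rest.

```bash
python3 - <<'E'
from h import *
th=-0.005
p=tcp(-.85,-28,z=150); robot.servo_line(p,feed=200)
robot.servo_line(np.array([400,-20,160.]),feed=200,rotation=rot(-.3)); st()
robot.servo_line(np.array([392,-160,155.]),feed=250,rotation=rot(th)); st()
robot.servo_line(np.array([416.5,-297.6,130.]),feed=250,rotation=rot(th))
robot.servo_line(np.array([416.5,-297.6,60.]),feed=150); robot.hold(.1); st()
for n in ("scene","top","wrist"): look("m_"+n,("bar_tip","tommy_bar") if n!="wrist" else (),n)
print(viewer.camera_info("wrist")["t"])
ims=[]
for n,(u,v) in (("m_scene",(345,280)),("m_top",(405,210)),("m_wrist",(315,200))):
    im=cv2.imread(f"pics/{n}.png")[v-55:v+55,u-45:u+45]; ims.append(cv2.resize(im,None,fx=2.9,fy=2.9,interpolation=2))
cv2.imwrite("pics/m_crop.png",np.hstack(ims))
E
```

```text
29.98 [399.8 -19.7 159.5] F [ 0.7 -0.5 -0.7] M [-0.02  0.03  0.01] g 16.6
 30.71 [ 392.1 -159.   154.6] F [ 0.7  0.  -1.2] M [ 0.06  0.03 -0.02] g 16.6
 32.14 [ 417.3 -297.8   61.1] F [ 0.5  0.2 -1.4] M [-0.01  0.   -0.02] g 16.8
m_scene bar_tip 0.8 [ 538.6 -299.6   83.5]
m_scene bar_tip 0.66 [ 433.1 -501.3    8.6]
m_scene tommy_bar 0.61 [ 451.4 -433.4    0.8]
m_top bar_tip 0.52 [ 540.3 -299.1   79.3]
m_top bar_tip 0.43 [ 435.7 -501.7    3.8]
m_top tommy_bar 0.41 [ 450.3 -439.3    6. ]
[ 295.62713826 -395.75955138  139.65520643]
```

View pics/m_crop.png

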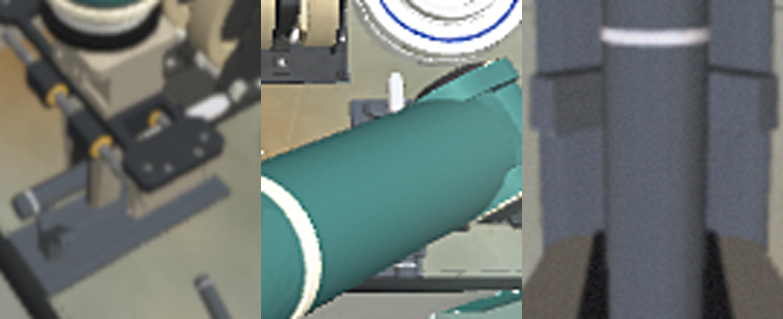

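View pics/m_wrist.png

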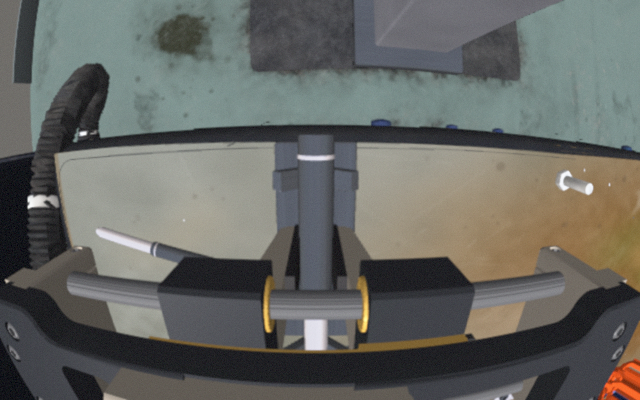

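The bar is held straight over the notches, and its handle end sits at wrist row 135, the same as after the pick. Lowering and releasing.

```bash
python3 - <<'E'
from h import *
robot.servo_line(np.array([416.5,-297.6,36.]),feed=80); st()
z=36
while z>30.2:
    z-=1; robot.servo_line(np.array([416.5,-297.6,z]),feed=20); o=st(z)
    if np.linalg.norm(o["contact_force"]-[0,0,-1.2])>8: print("contact");break
print(grip(0.35)); st("open")
robot.hold(.1); print(grip(0.9)); st("open")
robot.servo_line(np.array([416.5,-297.6,130.]),feed=120); 
robot.servo_line(np.array([490,-290,200.]),feed=250); robot.hold(.1); st()
for n in ("scene","top","wrist"): look("n_"+n,("bar_tip","tommy_bar","bar_rest"),n)
ims=[]
for n,(u,v) in (("n_scene",(345,290)),("n_top",(405,210)),("n_wrist",(315,150))):
    im=cv2.imread(f"pics/{n}.png")[v-55 if n!="n_wrist" else v-110:v+55 if n!="n_wrist" else v+110,u-45 if n!="n_wrist" else u-60:u+45 if n!="n_wrist" else u+60]; ims.append(cv2.resize(im,(260,320 if n!="n_wrist" else 320),interpolation=2))
cv2.imwrite("pics/n_crop.png",np.hstack(ims))
E
```

```text
32.94 [ 415.9 -297.6   35.3] F [ 0.7  0.1 -1.6] M [0.07 0.02 0.02] g 16.9
35 33.19 [ 416.6 -297.7   35.2] F [-0.5  0.7 -1. ] M [ 0.01  0.04 -0.02] g 16.9
34 33.44 [ 416.6 -297.6   34.1] F [-0.5 -0.  -1.3] M [0.   0.04 0.06] g 16.8
33 33.69 [ 416.5 -297.6   32.9] F [ 1.1 -0.2 -1.8] M [ 0.01 -0.01  0.03] g 16.8
32 33.94 [ 416.4 -297.6   31.9] F [-0.3 -0.  -1.9] M [-0.03  0.07  0.  ] g 16.6
31 34.19 [ 416.6 -297.8   31.1] F [ 0.4 -0.2 -1.7] M [-0.08  0.03 -0.01] g 16.9
30 34.44 [ 416.7 -297.9   30.8] F [-1.9  1.2  8.9] M [0.29 0.46 0.02] g 16.6
contact
False
open 34.87 [ 416.5 -297.5   29.9] F [0.  0.8 0.1] M [ 0.02 -0.01 -0.07] g 32.1
False
open 35.83 [ 416.5 -297.6   30. ] F [0.2 0.5 0.3] M [ 0.05  0.02 -0.02] g 83.1
 37.47 [ 487.7 -289.9  198.4] F [-0.1 -0.   0.4] M [0.03 0.02 0.  ] g 83.1
n_scene bar_tip 0.82 [ 541.2 -300.6   48.3]
n_scene bar_tip 0.82 [ 435.6 -501.4    9.3]
n_scene tommy_bar 0.62 [ 451.1 -295.6   50.1]
n_scene tommy_bar 0.6 [ 448.6 -435.4    2.4]
n_scene tommy_bar 0.34 [545.1  14.   74.6]
n_scene bar_rest 0.65 [ 454.7 -294.1   -2.2]
n_top bar_tip 0.74 [ 454.8 -298.4   -0.8]
n_top bar_tip 0.68 [ 435.6 -499.5    6.7]
n_top bar_tip 0.21 [547.5  11.5  82.7]
n_top tommy_bar 0.67 [ 448.8 -296.6   50.8]
n_top tommy_bar 0.44 [ 449.4 -436.2    4.6]
n_top bar_rest 0.75 [ 453.  -297.6   -2.5]
n_wrist bar_tip 0.81 [ 435.7 -502.3    9. ]
n_wrist bar_tip 0.64 [ 537.9 -295.5   50. ]
n_wrist tommy_bar 0.88 [ 443.7 -297.5   49.1]
n_wrist tommy_bar 0.72 [ 446.3 -438.6    8.9]
n_wrist bar_rest 0.75 [ 449.4 -294.1    1.8]
n_wrist bar_rest 0.31 [416.5 308.2  -2.5]
```

View pics/n_crop.png

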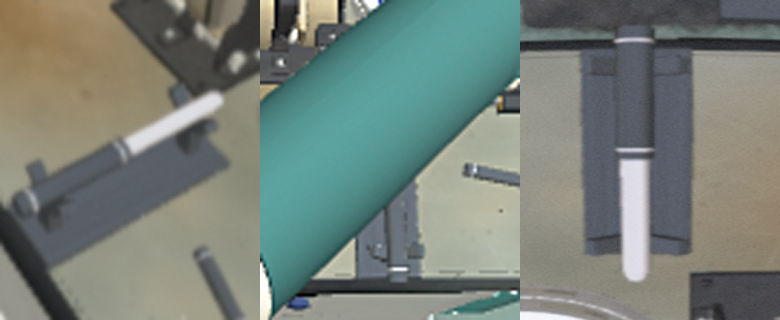

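View pics/n_scene.png

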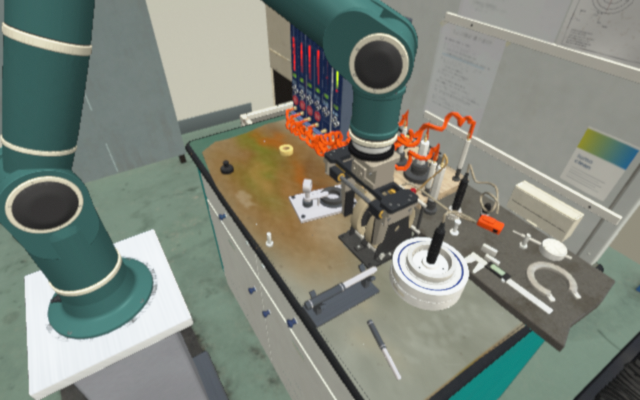

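The bar lies in both notches, with its axis at about 50 mm. Last, a close look at the screw from the first viewpoint.

```bash
python3 - <<'E'
from h import *
import pickle
robot.servo_line(np.array([440,-250,250.]),feed=250)
robot.servo_line(np.array([440,-40,250.]),feed=250,rotation=rot(0))
robot.servo_line(np.array([600,10,190.]),feed=250); robot.hold(.15); st()
_,c=look("b3",("work_ring","puck","bolt","tape_roll","eye_centre")); pickle.dump(c,open("c_b3.pkl","wb"))
E
sed 's/c_b2.pkl/c_b3.pkl/;s/b2.png/b3.png/' ov.py > ov3.py; python3 ov3.py 1.1 pics/ov3.png
```

```text
40.54 [599.4   9.2 191. ] F [-0.6 -0.7  0.2] M [ 0.05  0.   -0.  ] g 82.8
b3 work_ring 0.74 [623.4  -3.3  15.7]
b3 puck 0.83 [418.7 305.   -4.6]
b3 bolt 0.62 [387.4 -61.6   1.9]
b3 eye_centre 0.98 [542.7   5.7  75.4]
fixture [ 5.95182630e+02 -1.27434541e+00 -2.03526205e-01] med 0.2904481973879314
eye [546.21463337   8.8318548 ] ring 622.6047084901227 -6.933817523712793
```

View pics/ov3.png

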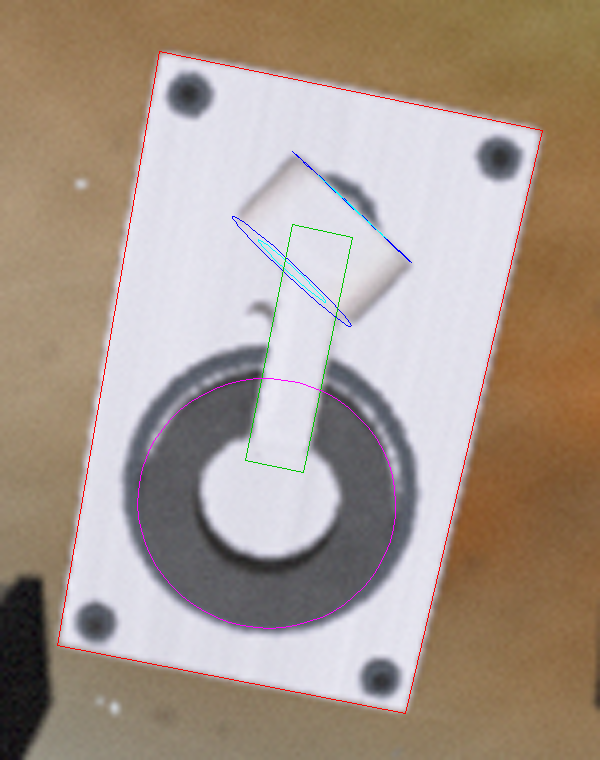

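```bash
python3 - <<'E'
from h import *
print(robot.job_done()); 
E
```

```text
the job is handed in; nothing more can be done
None
```

I locked the ring down and handed the job in at about 40.5 s on the clock. I took the larger tommy bar from its rest and slid it right through the eye, with the tip about 45 mm past the centre. With it I turned the screw clockwise to the stop, eased the bar back to mid-play, drew it out and laid it back across both notches.

**What my last checks showed:**
- **Screw:** in the last wrist picture the eye's edges match the model for 1.1 rad, and the finger lies over the ring beside the stop pin. At the stop the finger did not move while the moment about the vertical rose to about 0.84 N m.
- **Bar:** it lies in both notches, and the networks put its axis at 48–51 mm. One stray network tip reading from the top camera did not match the pictures.
- **Ring, puck and bolt:** they are where they were.
- **Tape roll:** the networks did not report it in the final wrist picture. It shows in its place in the scene picture taken after the bar was laid down.
- **Forces:** every reading I took stayed below about 15 N, and the gripper touched only the bar.

**What disagreed:**
- My two-view height for the bar read 55–57 mm over a short baseline. I used 50 mm, which the networks and the contact with the notches agreed with.
- In the final overlay the drawn finger sits 1–2 mm to one side of the real one. The eye and the plate fit well.

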